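# Continue the row of coil cartons on the glass shelf

## Task

Carry on the row on the low glass shelf: take the three small coil cartons from the counter and stand them upright on the shelf beside the tallest carton that is already there, one next to the other in falling height, so that the shortest comes last. Set them close together (no more than about a centimetre between neighbours), fronts flush in one straight line and labels facing the same way as the tallest carton's. Leave the tallest carton and the loose parts (valve, coil, sensor) standing where they are.

Things in the scene. Friction and masses are not known exactly. Their poses are not given: they have to be found in the camera images.
- shelf: low display shelf, a green-tinted glass board on aluminium feet, 80 mm deep (its x) and 400 mm long (its y, the row runs along it); origin under its centre on the counter, top face 30 mm above the counter, open on all sides but for an edge strip 2 mm proud on the far (+x) side. Fixed. It stands beyond the loose cartons, turned up to 0.1 rad
- carton_tallest: plain brown cardboard carton, 105 mm tall, 56 mm wide (along its y) and 46 mm deep (along its x), rigid; origin at the centre of its underside, z up; its white label is on the +x face (the 56 mm wide front). It stands already near one end of the shelf (+y or -y end, it varies), label facing away from the robot; the row runs from it towards the middle of the shelf, where there is free room for three cartons
- carton_tall: plain brown cardboard carton, 90 mm tall, 56 mm wide (along its y) and 46 mm deep (along its x), rigid; origin at the centre of its underside, z up; its white label is on the +x face (the 56 mm wide front). It starts standing upright on the counter between robot and shelf, label facing away from the robot, turned up to 0.4 rad.
- carton_middle: plain brown cardboard carton, 75 mm tall, 56 mm wide (along its y) and 46 mm deep (along its x), rigid; origin at the centre of its underside, z up; its white label is on the +x face (the 56 mm wide front). It starts standing upright on the counter between robot and shelf, label facing away from the robot, turned up to 0.4 rad.
- carton_short: plain brown cardboard carton, 60 mm tall, 56 mm wide (along its y) and 46 mm deep (along its x), rigid; origin at the centre of its underside, z up; its white label is on the +x face (the 56 mm wide front). It starts standing upright on the counter between robot and shelf, label facing away from the robot, turned up to 0.4 rad.
- carton_tallest_label (a point): middle of the label face of carton tallest, 23 mm from its centre along +x, 52.5 mm above its underside
- carton_tall_label (a point): middle of the label face of carton tall, 23 mm from its centre along +x, 45.0 mm above its underside
- carton_middle_label (a point): middle of the label face of carton middle, 23 mm from its centre along +x, 37.5 mm above its underside
- carton_short_label (a point): middle of the label face of carton short, 23 mm from its centre along +x, 30.0 mm above its underside
- valve: bystander: idle-air valve, cast aluminium block 50 x 60 mm with a black round head, 79 mm tall, standing near the other end of the shelf; origin under its centre
- coil: bystander: black ignition coil standing on its head among the cartons, foot about 67 x 36 mm, 75 mm tall; origin under its stem
- sensor: bystander: flat round black sensor 52 mm across with a plug to one side, 42 mm tall, among the cartons; origin under its centre
Things that resemble listed ones, but are neither listed nor needed, are in the scene too. What is shaped like the carton_tall but blue, pink or turquoise is not meant.

How it is judged (in metres and radians):
At the end, for the whole second after the job is handed in: All cartons at rest on the shelf, upright within 0.08 rad, in order of falling height; neighbours' centres 53 to 70 mm apart, next but one over 105 mm; label faces same way, each flush within 10 mm of the one before and within 0.14 rad of the tallest, which is within 20 mm of its start (x of carton_tall_label in the frame of carton_tallest between 0.013 and 0.033 m and horizontal distance between carton_tallest and carton_tall between 0.053 and 0.07 m and angle between the x axis of each of carton_tall, carton_middle, carton_short and the x axis of carton_tallest, either way round below 0.14 rad and x of carton_middle_label in the frame of carton_tall between 0.013 and 0.033 m and horizontal distance between carton_tall and carton_middle between 0.053 and 0.07 m and x of carton_short_label in the frame of carton_middle between 0.013 and 0.033 m and horizontal distance between carton_middle and carton_short between 0.053 and 0.07 m and horizontal distance between carton_tallest and carton_middle above 0.105 m and horizontal distance between carton_tall and carton_short above 0.105 m and z of carton_tallest in the frame of shelf between 0.026 and 0.035 m and angle between each of carton_tallest, carton_tall, carton_middle, carton_short's own z axis and vertical below 0.08 rad and linear speed of each of carton_tallest, carton_tall, carton_middle, carton_short below 0.02 m/s and z of carton_tall in the frame of shelf between 0.026 and 0.035 m and z of carton_middle in the frame of shelf between 0.026 and 0.035 m and z of carton_short in the frame of shelf between 0.026 and 0.035 m and distance of carton_tallest from where it was at the start of the episode below 0.02 m); the robot touches nothing.
It fails at once if the valve is knocked over or shifted by more than 25 mm (distance of valve from where it was at the start of the episode above 0.025 m or angle between valve's own z axis and vertical above 0.4 rad).
It fails at once if the coil is knocked over or shifted by more than 25 mm (distance of coil from where it was at the start of the episode above 0.025 m or angle between coil's own z axis and vertical above 0.4 rad).
It fails at once if the sensor is knocked over or shifted by more than 25 mm (distance of sensor from where it was at the start of the episode above 0.025 m or angle between sensor's own z axis and vertical above 0.4 rad).
It fails at once if the tallest carton is knocked over (angle between carton_tallest's own z axis and vertical above 0.4 rad).
It also fails if it takes over 72 s, if anything falls off the work surface, if the arm or the gripper's body presses on something with over 40 N, if the wrist force passes 120 N, or if a joint passes its speed limit or range.

## Robot

A 7-joint arm with a two-finger parallel gripper is mounted at the origin on the work surface. World frame = base frame: x ahead of the robot, y to its left, z up, the work surface at z = 0. Lengths are in mm, angles in rad, forces in N, time in s.
With the tool pointing down it reaches from about 425 to 825 mm from the base axis. Payload 3.6 kg.
Tool frame: the origin (TCP) lies midway between the tips of the shut fingers; the grasp point (between the pads) lies 19 mm behind it; z points along the fingers, y is the line along which they close (so a half turn about z gives the same grasp; the last joint's range is limited). The gripper opens to 93 mm and grips with 3 to 60 N. Pads are 15 mm wide; open, the fingers measure 128 mm over their backs; the gripper's body (75 mm by 188 mm) begins 65 mm behind the grasp point.
Start: joints at [-1.19, 0.615, -0.013, 1.423, 0.008, 1.103, -0.04], TCP at [257.149, 596.937, 183.64] pointing down, gripper open.
Joint ranges: [-3.12, 3.12], [-0.3, 2.06], [-1.34, 1.32], [0.26, 2.42], [-1.36, 4.5], [0.01, 1.98], [-2.84, 2.84]. Speed limits (rad/s): [2.79, 2.79, 3.14, 3.14, 3.14, 3.14, 3.14].

## Interface

Orientations are given as a unit quaternion [w, x, y, z].
In Python, from bench import sense, imaging, ticket gives the robot as it stands.
- The arm moves only by the shell command python3 -m crank 'ROWS' [OPENING] [FORCE]. ROWS is a JSON object of lists of equal length, an entry for each row: "offset": the shift along the world's x, y, z in mm, a list of three; "angular": the turn, a rotation vector about the world's x, y, z in rad, a list of three. A call has 1 to 12 rows; each row shifts and turns the commanded pose from where the row before left it; what a row does not reach is not made up. A row lasts 1/10 s, in which the tool goes at most 50 mm and 8.59 degrees, less where a joint would pass 70% of its speed; a pose out of reach is approached as far as the arm can. A call with a gripper value outside its range is refused whole. OPENING is the finger opening in mm, from 0 to 93, set as the call begins (- or left out, the last holds). The fingers move at their own pace and stop on an object; FORCE is the grip in N (left out, the last holds). Time passes only in rows, so rows that do not move let the fingers close. It gives the time, the measured TCP pose, the force, the opening and the grip force at its end, in the units of the state.
- sense(): the state, without advancing time (a new reading comes with each control period).
- imaging.camera(name): name is "scene" or "top" or "wrist"; returns a dict with "pixels" (400x640x3 uint8, red, green, blue), "z_map" (400x640 float32, mm along the optical axis (not along the pixel's ray), 0 where there is no reading), "vfov" (degrees; the focal length in pixels is half the picture's height over the tangent of half this angle, whatever the lens; pixels are square), "cx", "cy" (the principal point, pixels), "camera_from_world" (4x4, takes a point from world to camera coordinates). Camera axes: x right, y down, z forward; pixel columns grow to the right and rows downward; lengths in mm; the calibration is good to about 2 mm. A picture is of the moment at which its call begins.
- ticket.sign_off(): hands the job in; it is judged then, once.
Trained networks look in a picture, given as the dict that the camera call returned (one of the last four; its "shot" number tells which), for a name from the list of things; names that differ only in an ending like _2 or _b are one class to them, and where a whole thing is asked for, a point or a joint stands for the part that bears it (a point fixed in the world has none). Each returns a list of dicts, best first, with "score" (0 to 1); they miss things now and then, are a little off and sometimes report something else, mostly with a low value. They report only what shows in the picture. A call takes as long as a camera call. They do not tell look-alikes from the thing itself.
- imaging.search_frame(picture, target): "position" ([x, y, z] in mm, in the coordinates of the camera as it stood for that picture, good to about 4 mm: the middle of the surface that is visible of it).
The state is a dict: "clock": time; "joints": joint angles; "qvel": joint speeds; "joint_efforts": joint torques, N m; "tcp_pos": TCP position; "ee_rot": TCP orientation; "ft_force": force on the tool from outside, world axes, zero at the start; "ft_torque": the same for the moment, N m; "grip_width": opening from 0.0 (shut) to 1.0 (fully open); "grip_force": force on a finger pad.
Only numpy, scipy, OpenCV 4.12 (cv2) and the standard library are available. Lean on these libraries where they do the work, as an engineer would, in place of code of your own. Each camera call takes 0.05 s, during which the arm holds its last target. There are 200 camera calls.

## Working session

There is one attempt and no reset: what is moved stays moved. The work goes in short steps, Python scripts to look and compute and a shell command to move; the robot and the scene stay as the last step left them, time stands still between calls to the robot, and variables do not carry over. Pictures are saved under pics/ and viewed, at most 10 in all, crops included, and the job is handed in when it is done.

```bash
mkdir -p pics; cat > h.py <<'E'
import numpy as np, cv2
from bench import sense, imaging, ticket
def fpx(p): return 200/np.tan(np.radians(p["vfov"])/2)
def towld(p,pc): 
    T=np.linalg.inv(p["camera_from_world"]); return (np.c_[np.atleast_2d(pc),np.ones(len(np.atleast_2d(pc)))]@T.T)[:,:3]
def cloud(p):
    z=p["z_map"].astype(float); v,u=np.mgrid[:400,:640]; f=fpx(p)
    w=towld(p,np.stack([(u-p["cx"])*z/f,(v-p["cy"])*z/f,z],-1).reshape(-1,3)).reshape(400,640,3); w[z==0]=np.nan; return w
def pix(p,w):
    c=(p["camera_from_world"]@np.r_[w,1])[:3]; return c[:2]/c[2]*fpx(p)+[p["cx"],p["cy"]]
def save(p,n): cv2.imwrite("pics/"+n,p["pixels"][:,:,::-1])
E
python3 - <<'E'
from h import *
for c in("top","scene"):
    p=imaging.camera(c); save(p,c+"1.png"); print(c,p["vfov"],np.linalg.inv(p["camera_from_world"])[:3,3].round())
    for t in("carton_tallest","carton_tall","carton_middle","carton_short","valve","coil","sensor","shelf"):
        for r in imaging.search_frame(p,t)[:4]:
            w=towld(p,r["position"])[0]; print(t,round(r["score"],2),w.round(),pix(p,w).round())
print(sense())
E
```

```text
top 54.703775818806214 [ 424.   79. 1138.]
carton_tallest 0.92 [ 621. -178.  135.] [411. 150.]
carton_tallest 0.52 [438. 285.  88.] [238. 221.]
carton_tall 0.95 [562. 322.  87.] [224. 175.]
carton_tall 0.9 [501. 410.  89.] [191. 198.]
carton_tall 0.76 [327. 235.  91.] [256. 262.]
carton_tall 0.66 [432. 288.  90.] [236. 223.]
carton_middle 0.77 [468.  -1.  77.] [343. 209.]
carton_middle 0.41 [644. 118.  83.] [299. 145.]
carton_short 0.58 [458. 144.  61.] [291. 213.]
valve 0.78 [645. 117.  81.] [300. 145.]
coil 0.78 [ 421. -296.   18.] [443. 225.]
sensor 0.76 [ 428. -136.   28.] [389. 223.]
shelf 0.57 [638. -32.  30.] [352. 151.]
scene 52.47977880213271 [977. 318. 871.]
carton_tallest 0.81 [ 638. -170.  110.] [203. 202.]
carton_tall 0.81 [454. 295.  82.] [422. 221.]
carton_tall 0.63 [575. 329.  89.] [420. 269.]
carton_tall 0.57 [337. 254.  70.] [421. 180.]
carton_tall 0.27 [ 636. -171.  110.] [203. 201.]
carton_middle 0.59 [483.  11.  68.] [306. 190.]
carton_middle 0.27 [ 427. -287.   20.] [221. 148.]
carton_middle 0.26 [650. -18.  32.] [263. 247.]
carton_short 0.76 [466. 152.  59.] [3
[... 354 characters left out ...]
1488123, -0.01261773,  1.42339168,  0.0080866 ,
        1.10341275, -0.04040612]), 'qvel': array([-1.28704992e-03, -2.41921401e-03, -1.39983901e-03, -1.01792335e-05,
        1.50271222e-03, -5.88752854e-04,  5.41871763e-04]), 'joint_efforts': array([-2.32063520e-06, -4.58809090e+01,  2.09114752e-01, -1.66037285e+01,
       -6.10629120e-02,  1.31908778e-02,  2.12019739e-05]), 'tcp_pos': array([257.13268856, 596.94469871, 183.65511797]), 'ee_rot': array([-3.27279170e-05,  2.01973641e-01,  9.79390957e-01, -1.59663775e-05]), 'ft_force': array([-0.74958874,  0.35530855,  0.05110508]), 'ft_torque': array([-0.01683301,  0.01363998, -0.02187559]), 'grip_force': 0.0, 'grip_width': 0.9987976614572339}
```

View pics/top1.png

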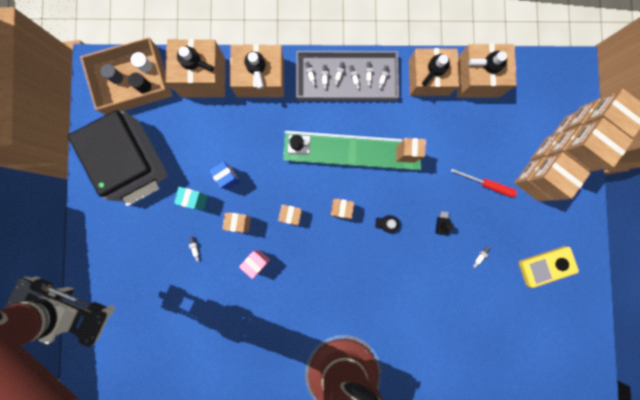

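View pics/scene1.png

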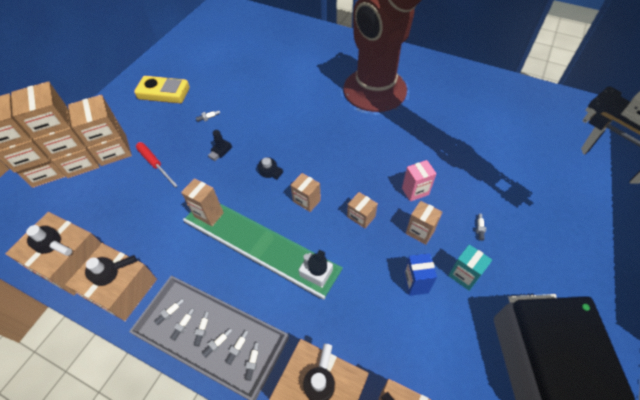

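The top view shows the tallest carton at (411,150), at the -y end of the shelf, and the valve at (298,143). carton_tall candidates are brown (236,223), blue (223,175), turquoise (190,198) and pink (254,264), so I choose the brown one. carton_middle is (343,209) and carton_short is (291,214). The sensor (390,224) and coil (443,223) stand to the -y side.

```bash
cat >> h.py <<'E'
def fit(p,w,c,h,r=45,tol=8):
    m=(np.abs(w[...,2]-h)<tol)&(np.hypot(w[...,0]-c[0],w[...,1]-c[1])<r)
    q=w[m]; (x,y),(a,b),an=cv2.minAreaRect(q[:,:2].astype(np.float32))
    # cv angle: side a along an ; want long side along y
    if a>b: an+=-90   # a is long: x axis = an-90
    an=(an+90)%180-90
    if not -45<=an<=45: an-=0
    return [round(float(v),2) for v in (x,y,min(a,b),max(a,b),np.radians(an),np.median(q[:,2]),m.sum())]
E
python3 - <<'E'
from h import *
C={"tallest":((621,-178),135),"tall":((435,287),90),"middle":((468,-1),75),"short":((458,144),60)}
for cam in("top","scene"):
    p=imaging.camera(cam); w=cloud(p)
    for n,(c,h) in C.items(): print(cam,n,fit(p,w,c,h))
    m=(np.abs(w[...,2]-30)<5)&(np.abs(w[...,0]-640)<70)&(np.abs(w[...,1]+20)<230)
    print("shelf",cv2.minAreaRect(w[m][:,:2].astype(np.float32)))
    for n,c in dict(valve=(645,117),coil=(424,-290),sensor=(430,-130)).items():
        q=w[(w[...,2]>(36 if n=="valve" else 8))&(np.hypot(w[...,0]-c[0],w[...,1]-c[1])<60)]; print(n,np.percentile(q,[1,99],axis=0).round())
    if cam=="top": cv2.imwrite("pics/crop.png",cv2.resize(p["pixels"][120:290,170:470,::-1],None,fx=2.6,fy=2.6,interpolation=cv2.INTER_CUBIC))
E
```

```text
top tallest [629.47, -188.11, 46.7, 57.32, -0.07, 134.72, 383.0]
top tall [435.32, 294.07, 45.82, 56.24, -0.15, 89.72, 361.0]
top middle [471.73, -0.13, 46.0, 56.06, -0.16, 75.05, 339.0]
top short [455.34, 146.08, 45.87, 55.87, -0.22, 59.94, 333.0]
shelf ((641.8043212890625, -34.85540771484375), (399.13458251953125, 85.60671997070312), 85.55741882324219)
valve [[627.  89.  37.]
 [676. 148. 112.]]
coil [[ 396. -316.   10.]
 [ 460. -279.   78.]]
sensor [[ 404. -166.   13.]
 [ 452. -100.   46.]]
scene tallest [627.11, -185.44, 46.94, 60.84, -0.08, 134.62, 470.0]
scene tall [433.49, 297.64, 48.66, 56.25, -0.15, 89.95, 469.0]
scene middle [470.53, 3.96, 48.12, 57.74, -0.16, 74.83, 397.0]
scene short [453.56, 150.01, 49.51, 56.38, -0.25, 59.8, 421.0]
shelf ((639.055908203125, -31.467926025390625), (400.36968994140625, 86.12799835205078), 85.65199279785156)
valve [[630.  94.  37.]
 [678. 153. 110.]]
coil [[ 396. -313.    9.]
 [ 460. -275.   76.]]
sensor [[ 402. -161.    9.]
 [ 452.  -96.   44.]]
```

View pics/crop.png

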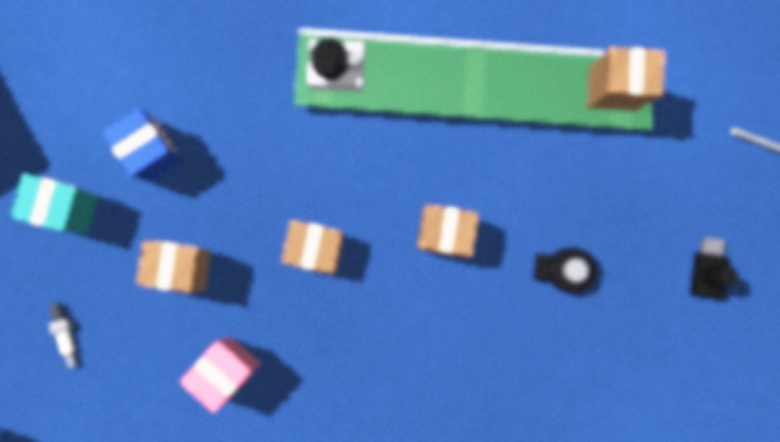

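The crop confirms the brown tall carton at crop (172,266), middle at (448,230), short at (312,247) and tallest at (628,78), and their sizes match the list. I'll move above the tall carton.

```bash
python3 -m crank '{"offset":[[17.7,-30.1,0],[17.7,-30.1,0],[17.7,-30.1,0],[17.7,-30.1,0],[17.7,-30.1,0],[17.7,-30.1,0],[17.7,-30.1,0],[17.7,-30.1,0],[17.7,-30.1,0],[17.7,-30.1,0],[0,0,0],[0,0,0]],"angular":[[0,0,-0.131],[0,0,-0.131],[0,0,-0.131],[0,0,-0.131],[0,0,-0.131],[0,0,-0.131],[0,0,-0.131],[0,0,-0.131],[0,0,-0.131],[0,0,-0.131],[0,0,0],[0,0,0]]}' 93 30
cat >> h.py <<'E'
from scipy.spatial.transform import Rotation as R
def tool():
    s=sense(); q=s["ee_rot"]; M=R.from_quat(np.r_[q[1:],q[0]]).as_matrix(); y=M[:,1]; a=np.arctan2(y[1],y[0]); a=(a+np.pi/2)%np.pi-np.pi/2
    return s["tcp_pos"],a,M[:,2]
E
python3 - <<'E'
from h import *
print(tool())
p=imaging.camera("wrist"); save(p,"w1.png"); w=cloud(p); print(np.linalg.inv(p["camera_from_world"])[:3,3],fit(p,w,(435,295),90,tol=5))
E
```

```text
clock: 2.2
tcp_pos: [434.4, 295.6, 183.8]
ee_rot: [-0.0, 0.757, 0.653, 0.0]
ft_force: [-0.1, 0.3, -1.3]
grip_width: 1.001
grip_force: 0.0
(array([434.42760981, 295.64837506, 183.83796457]), np.float64(-0.14677971369486875), array([ 5.43291615e-05,  5.79953906e-04, -9.99999830e-01]))
[447.17232503 377.38341043 385.80004962] [436.61, 297.25, 46.02, 55.3, -0.14, 91.09, 2074.0]
```

```bash
python3 -m crank '{"offset":[[1,1,-20],[0,0,-35],[0,0,-35],[0,0,-30],[0,0,-15],[0,0,0],[0,0,0],[0,0,0],[0,0,0]],"angular":[[0,0,0],[0,0,0],[0,0,0],[0,0,0],[0,0,0],[0,0,0],[0,0,0],[0,0,0],[0,0,0]]}' && python3 -m crank '{"offset":[[0,0,0],[0,0,0],[0,0,0],[0,0,0],[0,0,0],[0,0,0],[0,0,0],[0,0,0]],"angular":[[0,0,0],[0,0,0],[0,0,0],[0,0,0],[0,0,0],[0,0,0],[0,0,0],[0,0,0]]}' 30 25
```

```text
clock: 3.15
tcp_pos: [435.8, 297.8, 49.8]
ee_rot: [-0.0, 0.757, 0.654, 0.001]
ft_force: [0.1, 0.5, -0.1]
grip_width: 1.0
grip_force: 0.0
clock: 3.95
tcp_pos: [435.2, 296.9, 48.6]
ee_rot: [0.0, 0.757, 0.654, 0.0]
ft_force: [1.2, -0.7, -0.8]
grip_width: 0.491
grip_force: 25.0
```

```bash
python3 -m crank '{"offset":[[0,0,20],[0,0,40],[0,0,40],[10,-20,10],[19.8,-39.7,0],[19.8,-39.7,0],[19.8,-39.7,0],[19.8,-39.7,0],[19.8,-39.7,0],[19.8,-39.7,0],[19.8,-39.7,0],[19.8,-39.7,0]],"angular":[[0,0,0],[0,0,0],[0,0,0],[0,0,0],[0,0,0.009],[0,0,0.009],[0,0,0.009],[0,0,0.009],[0,0,0.009],[0,0,0.009],[0,0,0.009],[0,0,0.009]]}' && python3 -m crank '{"offset":[[19.8,-39.7,0],[9.8,-19.7,0],[0,0,0],[0,0,0],[0,0,0]],"angular":[[0,0,0],[0,0,0],[0,0,0],[0,0,0],[0,0,0]]}'
python3 - <<'E'
from h import *
t=tool(); print(t)
for c in("wrist","top","scene"):
    p=imaging.camera(c); save(p,c+"2.png"); w=cloud(p)
    for n,cc,h in(("tallest",(629,-187),135),("held",t[0][:2],t[0][2]+41)):
        try: print(c,n,fit(p,w,cc,h,r=40,tol=5))
        except Exception as e: print(c,n,"none")
E
```

```text
clock: 5.15
tcp_pos: [603.4, -42.1, 157.9]
ee_rot: [-0.001, 0.733, 0.681, -0.0]
ft_force: [0.2, 1.1, -2.1]
grip_width: 0.492
grip_force: 25.0
clock: 5.65
tcp_pos: [632.5, -97.6, 158.0]
ee_rot: [-0.001, 0.732, 0.681, 0.0]
ft_force: [-1.0, 0.3, -2.4]
grip_width: 0.486
grip_force: 25.0
(array([632.53492835, -97.62835922, 158.0214232 ]), np.float64(-0.07151002205267831), array([-0.0016966 ,  0.00213885, -0.99999627]))
wrist tallest [631.17, -175.32, 11.82, 45.12, 1.5, 136.0, 487.0]
wrist held [633.45, -97.6, 56.92, 71.62, 1.49, 200.42, 6223.0]
top tallest [0.0, 0.0, 0.0, 0.0, 0.0, nan, 0.0]
top held [633.56, -77.39, 11.09, 44.86, 1.5, 199.14, 67.0]
scene tallest [631.55, -170.57, 18.36, 46.31, -0.8, 134.5, 71.0]
scene held [632.65, -90.18, 53.06, 65.17, -1.37, 199.63, 441.0]
  return _methods._mean(a, axis=axis, dtype=dtype,
  ret = ret.dtype.type(ret / rcount)
```

View pics/wrist2.png

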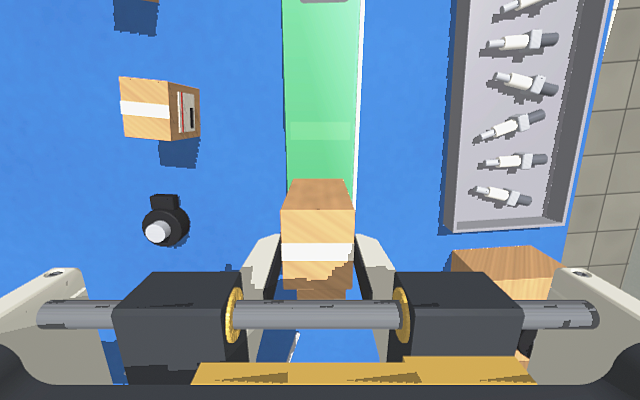

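```bash
python3 -m crank '{"offset":[[0.6,-14,0],[0.6,-13.3,0],[0,0,0],[0,0,-20],[0,0,-25],[0,0,-15],[0,0,-10],[0,0,-4],[0,0,0],[0,0,0]],"angular":[[0,0,0],[0,0,0],[0,0,0],[0,0,0],[0,0,0],[0,0,0],[0,0,0],[0,0,0],[0,0,0],[0,0,0]]}'
```

```text
clock: 6.8
tcp_pos: [635.1, -127.7, 85.6]
ee_rot: [0.001, 0.733, 0.68, 0.001]
ft_force: [0.3, 0.5, -2.4]
grip_width: 0.491
grip_force: 25.0
```

```bash
python3 - <<'E'
from h import *
for i in range(6):
    p=imaging.camera("wrist" if i%2 else "scene"); t=tool(); print(t[0].round(1),round(t[1],3))
    w=cloud(p); 
    if i<2:
        print(fit(p,w,(629,-187),135,r=42,tol=4),fit(p,w,t[0][:2],t[0][2]+41,r=42,tol=4))
save(p,"w3.png")
E
```

```text
[ 635.2 -127.7   85.7] -0.074
[606.88, -184.93, 6.26, 48.95, -0.06, 134.47, 26.0] [632.25, -119.52, 52.64, 63.79, -1.29, 126.8, 367.0]
[ 635.1 -127.6   85.7] -0.074
[630.8, -183.1, 45.91, 51.37, -0.07, 136.18, 2443.0] [636.04, -129.44, 60.85, 71.73, 1.5, 128.1, 6589.0]
[ 635.  -127.6   85.6] -0.074
[ 634.9 -127.5   85.5] -0.074
[ 634.7 -127.4   85.3] -0.074
[ 634.6 -127.4   85.1] -0.074
```

View pics/w3.png

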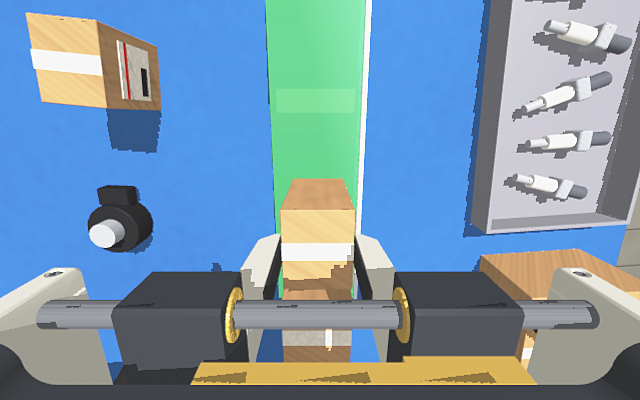

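```bash
python3 -m crank '{"offset":[[-0.3,2.4,0],[0,0,-3],[0,0,-2],[0,0,-1],[0,0,0],[0,0,0],[0,0,0],[0,0,0]],"angular":[[0,0,0],[0,0,0],[0,0,0],[0,0,0],[0,0,0],[0,0,0],[0,0,0],[0,0,0]]}'
```

```text
clock: 7.9
tcp_pos: [633.9, -124.8, 78.7]
ee_rot: [-0.0, 0.733, 0.68, -0.0]
ft_force: [-1.1, 0.5, 0.3]
grip_width: 0.493
grip_force: 25.0
```

```bash
python3 -m crank '{"offset":[[0,0,0],[0,0,0],[0,0,0],[0,0,0],[0,0,15],[0,0,35],[0,0,35],[-32.4,25.6,0],[-32.4,25.6,0],[-32.4,25.6,0],[-32.4,25.6,0],[-32.4,25.6,0]],"angular":[[0,0,0],[0,0,0],[0,0,0],[0,0,0],[0,0,0],[0,0,0],[0,0,0],[0,0,-0.02],[0,0,-0.02],[0,0,-0.02],[0,0,-0.02],[0,0,-0.006]]}' 85 25 && python3 -m crank '{"offset":[[0,0,0],[0,0,0],[0,0,0]],"angular":[[0,0,0],[0,0,0],[0,0,0]]}' 93
python3 - <<'E'
from h import *
print(tool()[:2])
for c in("wrist","top","scene"):
    p=imaging.camera(c); w=cloud(p)
    for n,cc,h in(("tallest",(629,-187),135),("tall",(634,-125),120),("middle",(471,2),75)):
        try: print(c,n,fit(p,w,cc,h,r=40,tol=4))
        except Exception as e: print(c,n,"none")
E
```

```text
clock: 9.1
tcp_pos: [470.9, 3.9, 163.9]
ee_rot: [0.0, 0.762, 0.648, 0.0]
ft_force: [0.9, 0.3, 0.9]
grip_width: 0.914
grip_force: 0.0
clock: 9.4
tcp_pos: [473.5, 2.1, 164.1]
ee_rot: [0.001, 0.762, 0.648, 0.001]
ft_force: [-0.4, -0.3, -0.1]
grip_width: 1.0
grip_force: 0.0
(array([473.51081408,   2.05889992, 164.08485735]), np.float64(-0.16114076966910873))
wrist tallest [0.0, 0.0, 0.0, 0.0, 0.0, nan, 0.0]
wrist tall [613.54, -99.49, 0.04, 4.57, -0.03, 116.07, 3.0]
wrist middle [472.97, 2.42, 46.06, 55.91, -0.17, 76.07, 2149.0]
top tallest [629.43, -188.8, 46.92, 56.82, -0.07, 134.83, 366.0]
top tall [633.49, -130.19, 47.13, 62.31, -0.09, 119.7, 357.0]
top middle [462.91, 27.94, 2.93, 16.55, 1.56, 74.53, 11.0]
scene tallest [627.7, -185.07, 46.58, 58.46, -0.1, 134.58, 437.0]
scene tall [631.19, -127.62, 47.11, 65.1, -0.07, 119.67, 482.0]
scene middle [470.01, 3.76, 47.65, 56.68, -0.18, 75.02, 361.0]
  return _methods._mean(a, axis=axis, dtype=dtype,
  ret = ret.dtype.type(ret / rcount)
```

```bash
python3 -m crank '{"offset":[[-0.3,-0.9,-20],[0,0,-35],[0,0,-35],[0,0,-25],[0,0,-14.6],[0,0,0],[0,0,0],[0,0,0],[0,0,0]],"angular":[[0,0,-0.006],[0,0,0],[0,0,0],[0,0,0],[0,0,0],[0,0,0],[0,0,0],[0,0,0],[0,0,0]]}' && python3 -m crank '{"offset":[[0,0,0],[0,0,0],[0,0,0],[0,0,0],[0,0,0],[0,0,0],[0,0,0],[0,0,0]],"angular":[[0,0,0],[0,0,0],[0,0,0],[0,0,0],[0,0,0],[0,0,0],[0,0,0],[0,0,0]]}' 30 25
```

```text
clock: 10.45
tcp_pos: [472.7, 2.0, 35.0]
ee_rot: [0.001, 0.763, 0.646, 0.001]
ft_force: [0.7, -0.1, 0.5]
grip_width: 0.997
grip_force: 0.0
clock: 11.25
tcp_pos: [471.8, 2.1, 34.0]
ee_rot: [0.0, 0.763, 0.646, 0.0]
ft_force: [-0.1, 0.3, -0.8]
grip_width: 0.489
grip_force: 25.0
```

```bash
python3 -m crank '{"offset":[[0,0,20],[0,0,40],[0,0,30],[33.3,-10,0],[33.4,-10,0],[33.3,-10,0],[33.4,-10,0],[33.3,-10,0],[0,-8,0],[0,-8,0],[0,0,0],[0,0,0]],"angular":[[0,0,0],[0,0,0],[0,0,0],[0,0,0.02],[0,0,0.02],[0,0,0.02],[0,0,0.02],[0,0,0.012],[0,0,0],[0,0,0],[0,0,0],[0,0,0]]}' && python3 -m crank '{"offset":[[0,0,-20],[0,0,-20],[0,0,-10],[0,0,-5],[0,0,0],[0,0,0],[0,0,0]],"angular":[[0,0,0],[0,0,0],[0,0,0],[0,0,0],[0,0,0],[0,0,0],[0,0,0]]}'
python3 - <<'E'
from h import *
for c in ("wrist","scene"):
    p=imaging.camera(c); t=tool(); w=cloud(p); print(t[0],t[1],fit(p,w,(634,-125),120,r=42,tol=4),fit(p,w,t[0][:2],t[0][2]+41,r=38,tol=3))
E
```

```text
clock: 12.45
tcp_pos: [637.2, -63.7, 124.0]
ee_rot: [-0.001, 0.733, 0.68, -0.0]
ft_force: [-0.4, -0.5, -1.2]
grip_width: 0.486
grip_force: 25.0
clock: 13.15
tcp_pos: [639.2, -64.0, 70.1]
ee_rot: [0.001, 0.733, 0.68, 0.001]
ft_force: [-0.8, 0.1, -1.2]
grip_width: 0.488
grip_force: 25.0
[639.09833843 -63.99912891  69.977947  ] -0.0740045160764713 [635.28, -120.21, 45.95, 49.08, -0.07, 121.22, 2245.0] [639.64, -66.57, 62.96, 70.74, 1.5, 112.03, 6307.0]
[638.9612925  -63.97277201  69.81804709] -0.07400209550133097 [614.81, -129.09, 14.83, 67.2, 0.28, 120.03, 24.0] [635.72, -51.25, 46.22, 62.29, -1.26, 110.59, 322.0]
```

```bash
python3 -m crank '{"offset":[[0,0.5,-3],[0,0,-1.5],[0,0,-1],[0,0,0],[0,0,0],[0,0,0]],"angular":[[0,0,0],[0,0,0],[0,0,0],[0,0,0],[0,0,0],[0,0,0]]}' && python3 -m crank '{"offset":[[0,0,0],[0,0,0],[0,0,0],[0,0,0],[0,0,15],[0,0,35],[0,0,35],[-36.5,42.4,0],[-36.5,42.4,0],[-36.5,42.4,0],[-36.5,42.4,0],[-36.5,42.4,0]],"angular":[[0,0,0],[0,0,0],[0,0,0],[0,0,0],[0,0,0],[0,0,0],[0,0,0],[0,0,-0.04],[0,0,-0.04],[0,0,-0.04],[0,0,-0.03],[0,0,0]]}' 85 25 && python3 -m crank '{"offset":[[0,0,0],[0,0,0],[0,0,0]],"angular":[[0,0,0],[0,0,0],[0,0,0]]}' 93
python3 - 2>/dev/null <<'E'
from h import *
print(tool()[:2])
for c in("wrist","top","scene"):
    p=imaging.camera(c); w=cloud(p)
    for n,cc,h in(("tallest",(629,-187),135),("tall",(634,-125),120),("middle",(638,-63),105),("short",(456,148),60)):
        try: print(c,n,fit(p,w,cc,h,r=40,tol=3))
        except Exception as e: print(c,n,"none")
save(imaging.camera("top"),"top5.png")
E
```

```text
clock: 13.85
tcp_pos: [638.4, -63.2, 64.0]
ee_rot: [-0.0, 0.733, 0.681, 0.0]
ft_force: [-1.7, 0.6, 4.9]
grip_width: 0.491
grip_force: 25.0
clock: 15.05
tcp_pos: [474.6, 127.6, 149.8]
ee_rot: [0.0, 0.782, 0.623, 0.001]
ft_force: [1.0, 0.8, -0.9]
grip_width: 0.917
grip_force: 0.0
clock: 15.35
tcp_pos: [476.7, 125.0, 149.4]
ee_rot: [0.001, 0.782, 0.623, 0.001]
ft_force: [-0.1, 0.2, 0.6]
grip_width: 0.998
grip_force: 0.0
(array([476.7219234 , 124.97053853, 149.4457947 ]), np.float64(-0.22578306178501162))
wrist tallest [0.0, 0.0, 0.0, 0.0, 0.0, nan, 0.0]
wrist tall [0.0, 0.0, 0.0, 0.0, 0.0, nan, 0.0]
wrist middle [0.0, 0.0, 0.0, 0.0, 0.0, nan, 0.0]
wrist short [456.16, 149.04, 45.89, 55.49, -0.23, 61.04, 2243.0]
top tallest [629.34, -188.56, 46.59, 57.03, -0.08, 134.81, 329.0]
top tall [632.77, -130.21, 45.74, 62.17, -0.1, 119.85, 312.0]
top middle [637.87, -68.47, 46.77, 62.6, -0.07, 104.96, 303.0]
top short [0.0, 0.0, 0.0, 0.0, 0.0, nan, 0.0]
scene tallest [627.43, -185.72, 47.04, 58.34, -0.08, 134.89, 411.0]
scene tall [631.68, -127.23, 47.13, 64.08, -0.06, 119.79, 461.0]
scene middle [635.63, -65.38, 47.07, 64.98, -0.08, 104.81, 470.0]
scene short [453.55, 149.97, 48.19, 55.83, -0.25, 59.89, 370.0]
```

```bash
python3 -m crank '{"offset":[[-20.6,22.6,0],[0,0,-20],[0,0,-30],[0,0,-30],[0,0,-20],[0,0,0],[0,0,0],[0,0,0],[0,0,0]],"angular":[[0,0,-0.004],[0,0,0],[0,0,0],[0,0,0],[0,0,0],[0,0,0],[0,0,0],[0,0,0],[0,0,0]]}'
python3 -c "
from h import *
imaging.camera('top');imaging.camera('top');print(tool()[:2])"
```

```text
clock: 16.45
tcp_pos: [455.8, 148.9, 49.7]
ee_rot: [0.0, 0.783, 0.622, 0.001]
ft_force: [0.4, -0.8, 0.8]
grip_width: 1.0
grip_force: 0.0
(array([455.38602037, 148.9195493 ,  49.41883835]), np.float64(-0.2279033276349196))
```

```bash
python3 -m crank '{"offset":[[0,0,-20],[0,0,-10],[0,0,0],[0,0,0],[0,0,0]],"angular":[[0,0,0],[0,0,0],[0,0,0],[0,0,0],[0,0,0]]}' && python3 -m crank '{"offset":[[0,0,0],[0,0,0],[0,0,0],[0,0,0],[0,0,0],[0,0,0],[0,0,0],[0,0,0]],"angular":[[0,0,0],[0,0,0],[0,0,0],[0,0,0],[0,0,0],[0,0,0],[0,0,0],[0,0,0]]}' 30 25; python3 -c "
from h import *
print(tool()[:2])"
```

```text
clock: 17.05
tcp_pos: [455.2, 148.8, 19.1]
ee_rot: [0.0, 0.783, 0.622, 0.0]
ft_force: [-1.0, 0.1, -0.9]
grip_width: 1.0
grip_force: 0.0
clock: 17.85
tcp_pos: [455.0, 148.7, 18.6]
ee_rot: [0.0, 0.783, 0.622, 0.0]
ft_force: [1.2, 0.1, -0.3]
grip_width: 0.49
grip_force: 25.0
(array([454.9856363 , 148.68323231,  18.57463355]), np.float64(-0.22804185714876257))
```

```bash
python3 -m crank '{"offset":[[0,0,20],[0,0,40],[0,0,40],[31.3,-24,0],[31.3,-24,0],[31.3,-24,0],[31.3,-24,0],[31.3,-24,0],[31.3,-24,0],[0,-7.4,0],[0,0,0],[0,0,0]],"angular":[[0,0,0],[0,0,0],[0,0,0],[0,0,0.03],[0,0,0.03],[0,0,0.03],[0,0,0.03],[0,0,0.03],[0,0,0.004],[0,0,0],[0,0,0],[0,0,0]]}' && python3 -m crank '{"offset":[[0,0,-20],[0,0,-25],[0,0,-15],[0,0,-5],[0,0,0],[0,0,0],[0,0,0]],"angular":[[0,0,0],[0,0,0],[0,0,0],[0,0,0],[0,0,0],[0,0,0],[0,0,0]]}'
python3 - <<'E'
from h import *
p=imaging.camera("wrist"); imaging.camera("top"); t=tool(); w=cloud(p); print(t[0],t[1],fit(p,w,(638.3,-63.5),105,r=42,tol=4))
E
```

```text
clock: 19.05
tcp_pos: [641.1, -1.3, 117.8]
ee_rot: [-0.001, 0.733, 0.681, -0.0]
ft_force: [0.4, 0.5, -2.0]
grip_width: 0.489
grip_force: 25.0
clock: 19.75
tcp_pos: [643.5, -2.7, 54.8]
ee_rot: [0.001, 0.733, 0.681, 0.001]
ft_force: [0.8, 0.1, -1.9]
grip_width: 0.49
grip_force: 25.0
[643.23026354  -2.75741713  54.52232019] -0.0740082245132967 [639.46, -58.45, 45.98, 49.66, -0.07, 106.21, 2275.0]
```

```bash
python3 -m crank '{"offset":[[0,0.8,-2.5],[0,0,-1.5],[0,0,-1],[0,0,0],[0,0,0],[0,0,0]],"angular":[[0,0,0],[0,0,0],[0,0,0],[0,0,0],[0,0,0],[0,0,0]]}' && python3 -m crank '{"offset":[[0,0,0],[0,0,0],[0,0,0],[0,0,0],[0,0,15],[0,0,35],[0,0,40],[-40,10,10],[-40,10,0],[-40,10,0],[-40,10,0],[-40,10,0]],"angular":[[0,0,0],[0,0,0],[0,0,0],[0,0,0],[0,0,0],[0,0,0],[0,0,0],[0,0,0],[0,0,0],[0,0,0],[0,0,0],[0,0,0]]}' 85 25 
python3 -m crank '{"offset":[[0,0,0],[0,0,0],[0,0,0]],"angular":[[0,0,0],[0,0,0],[0,0,0]]}'
python3 - 2>/dev/null <<'E'
from h import *
for c in("top","scene"):
    p=imaging.camera(c); w=cloud(p); P=[]
    for n,cc,h in(("tallest",(629,-187),135),("tall",(634,-125),120),("middle",(638,-63),105),("short",(643,-2),90)):
        f=fit(p,w,cc,h,r=40,tol=3); print(c,n,f,"+y edge",f[1]+f[3]/2)
save(p,"end.png")
E
```

```text
clock: 20.45
tcp_pos: [642.4, -1.8, 48.6]
ee_rot: [-0.0, 0.733, 0.68, -0.0]
ft_force: [-0.7, 0.1, 0.9]
grip_width: 0.49
grip_force: 25.0
clock: 21.65
tcp_pos: [441.5, 48.4, 149.7]
ee_rot: [0.0, 0.733, 0.68, 0.001]
ft_force: [0.1, 1.3, 0.4]
grip_width: 0.915
grip_force: 0.0
clock: 21.95
tcp_pos: [444.7, 47.8, 149.5]
ee_rot: [0.001, 0.733, 0.68, 0.001]
ft_force: [0.8, 0.3, 0.6]
grip_width: 0.915
grip_force: 0.0
top tallest [629.62, -188.11, 46.45, 56.46, -0.02, 134.88, 332.0] +y edge -159.88000000000002
top tall [633.22, -130.04, 45.72, 62.31, -0.07, 120.03, 331.0] +y edge -98.88499999999999
top middle [637.54, -68.4, 45.63, 62.27, -0.07, 105.03, 308.0] +y edge -37.265
top short [642.14, -7.02, 46.12, 61.84, -0.07, 89.92, 293.0] +y edge 23.900000000000002
scene tallest [626.94, -184.99, 47.62, 59.29, -0.1, 134.84, 414.0] +y edge -155.345
scene tall [631.57, -126.68, 47.2, 64.99, -0.06, 119.78, 464.0] +y edge -94.185
scene middle [635.92, -65.18, 46.81, 63.83, -0.07, 104.72, 459.0] +y edge -33.26500000000001
scene short [640.41, -3.75, 47.27, 63.66, -0.07, 89.88, 487.0] +y edge 28.08
```

View pics/end.png

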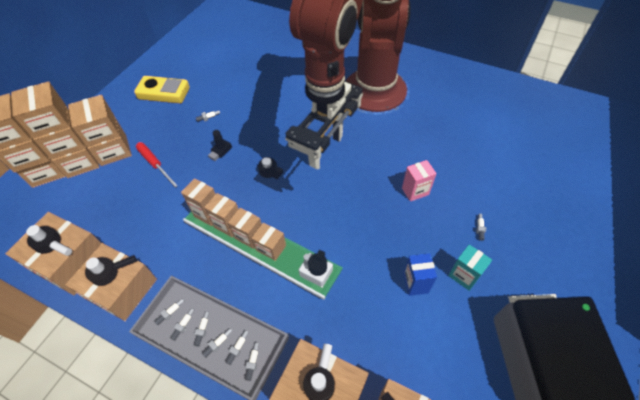

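The picture shows the row on the shelf in falling height, from (197,200) to (268,241). Centres are about 61 mm apart and the fronts line up. The valve (317,267), sensor (268,167) and coil (220,145) stand where they were, and the gripper is clear.

```bash
python3 -c "
from bench import ticket
print(ticket.sign_off())"
```

```text
the job is handed in; nothing more can be done
None
```

The three cartons now stand on the shelf beside the tallest in falling height, about 61 mm centre to centre with fronts flush and labels facing the same way, and the job is handed in (about 22 s on the robot's clock; no verdict was returned).

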